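# Fit the burnishing head to the edge finisher

### The job

Fit the dark grooved wooden burnishing head to the green edge finisher: take it off its peg on the rack and push it down over the machine's square drive until the spring ball clicks and the head sits fully home on the steel collar, then let go and throw the red lock lever all the way over to its other side. Press the head on rather than letting it fall, leave the lever alone until the head is home, and leave the other heads and everything else on the bench where they are.

Things in the scene. Friction and masses are not known exactly. Their poses are not given: they have to be found in the camera images.
- burnisher: the head to fit, loose, 0.22 to 0.37 kg, 118 mm tall, upright on any one of the rack's three pegs. From the bottom up: square dark steel sleeve 38 mm wide (0-44 mm), dark-brown wooden drum with three grooves, 56 mm diameter (44-78 mm), square aluminium grip (78-118 mm). Origin: centre of its underside; z up; x and y are square to the flats of grip and socket alike
- drive (a point): foot of the finisher's upright square drive: centre of the top of the round steel collar (54 mm diameter, 70 mm above the bench) on which a head sits when home. z up along the drive, x and y square to its flats, x pointing from the machine's vented front to its motor. The drive does not turn; it is 20 mm square, 40 mm tall, its top 4 mm tapering to 14 mm
- ball (a joint): the brass spring ball, standing 4 mm out of the drive's +x face, 14 mm above the collar. Value in m: 0 fully out, up to 0.006 pushed in; near 0 before the head goes on and again when it has clicked. A head only laid on rests on the ball, about 13 mm too high and a little askew; it takes about 14 N (at most 20 N) of downward push to pass
- lock (a joint): the lock lever, rad: at the start 0 to 0.12 (leaning towards the machine's vented front, which is drive -x); it swings 1.0 rad to lean equally far the other way (drive +x), pushed at its red ball with about 1 N, and stays where it is left
- lock_tip (a point): centre of the red ball (26 mm diameter) on top of the lock lever, a steel rod 10 mm thick, 80 mm from pivot to ball centre. The pivot lies at (0, -120, 12) mm in the drive frame; the lever swings about the drive's y direction, the red ball 92 mm above the collar's level at mid-swing, 82 mm at the ends. The grey block under it (70 by 50 mm) rises 15 mm above the collar
- finisher: the edge finisher, fixed to the bench: a low green casing 180 (x) by 270 (y) mm, 60 mm tall, with a motor 102 mm tall behind it (drive +x side, from 90 to 185 mm from the origin). Origin: centre of the casing's underside, on the bench; the drive stands at (0, 50) mm and the lever at (0, -70) mm in its frame
- rack: the wooden rack board, fixed to the bench, 120 (x) by 290 (y) by 18 mm, with three round wooden pegs 16 mm thick and 26 mm tall at y = -95, 0 and 95 mm. Origin: centre of its underside. The heads stand on the board over the pegs
- sander: another head of the same shape and size with a smooth orange drum; leave it on its peg. Origin: centre of its underside
- polisher: another head of the same shape and size with a white drum; leave it on its peg. Origin: centre of its underside
- wax_tin: flat steel tin with a red lid, 83 mm diameter, 44 mm tall, bystander. Origin: centre of its underside
- hammer: hammer lying on the bench, 260 mm long, bystander. Origin: under its middle, on the bench
- brush: flat brush lying on the bench, 200 mm long, bystander. Origin: under its middle, on the bench
- awl: dark-handled pointed tool lying on the bench, 150 mm long, bystander. Origin: under its middle, on the bench
- glue: yellow bottle with a red cap, 60 mm diameter, 130 mm tall, bystander. Origin: centre of its underside
- rivet_tray: grey tray with brass rivets, 120 by 160 by 30 mm, bystander. Origin: centre of its underside
- burnisher_grip (a point): centre of the burnisher's square grip, the place to hold it: 28 mm wide, 40 mm tall, 98 mm above the head's underside, 20 mm below its top; same axes as the head
- burnisher_mouth (a point): centre of the burnisher's socket mouth, at its underside: a square hole 22 mm wide and 44 mm deep from below, with a 3 mm bevel at the mouth and a dimple in the middle of each inner wall, 8 to 20 mm above the mouth, into which the ball springs. It fits the drive in any of the four quarter turns
Mind the look-alikes: they are no part of the job. What is shaped like the burnisher but blue or turquoise is not meant.

How it is judged:
By the outcome, as a careful person would: the job done as asked, in the order asked, and still so for the second after the job is handed in, with the robot touching nothing.
It also fails if it takes over 48 s, if anything falls off the work surface, if the arm or the gripper's body presses on something with over 40 N, if the wrist force passes 120 N, or if a joint passes its speed limit or range.

### The arm

A 7-joint arm with a two-finger parallel gripper is mounted at the origin on the work surface. World frame = base frame: x ahead of the robot, y to its left, z up, the work surface at z = 0. Lengths are in m, angles in rad, forces in N, time in s.
With the tool pointing down it reaches from about 0.425 to 0.925 m from the base axis. Payload 6.8 kg.
Tool frame: the origin (TCP) lies on the centre line of the jaws, within the pads' length; the fingertips stand bot.tip_reach ahead of it and the grasp point (between the pads) lies 3 mm ahead of it (bot.tip_reach is the distance from the TCP to the fingertips, in m); z points along the fingers, y is the line along which they close (so a half turn about z gives the same grasp; the last joint's range is limited). The gripper opens to 85 mm and grips with 20 to 120 N. Pads are 22 mm wide; open, the fingers measure 114 mm over their backs; the gripper's body (76 mm by 85 mm) begins 54 mm behind the grasp point. The pads swing forward as they close: fully open they stand 13 mm farther back than shut.
Start: joints at [1.213, 0.477, 0.022, 1.555, -0.011, 1.109, -0.083], TCP at [0.167, -0.654, 0.253] pointing down, gripper open.
Joint ranges: [-2.96, 2.96], [-0.34, 2.1], [-1.41, 1.46], [0.24, 2.44], [-1.37, 4.51], [0.17, 1.92], [-2.96, 2.96]. Speed limits (rad/s): [2.39, 2.39, 3.14, 3.14, 3.14, 3.14, 3.14].

### API

Orientations are given as a unit quaternion [w, x, y, z].
In Python, from station import bot gives the robot as it stands.
- The arm moves only by the tool jog_arm, never from a script. Its argument "deltas" is a list of rows, each a list of 7 numbers: the shift along the world's x, y, z in m, then the turn, a rotation vector about the world's x, y, z in rad, then the opening, from 0 (shut) to 1 (fully open). In form: [[x, y, z, rx, ry, rz, grip], ...]. A call has 1 to 10 rows; each row shifts and turns the commanded pose from where the row before left it; what a row does not reach is not made up. A row lasts 1/10 s, in which the tool goes at most 50 mm and 8.59 degrees, less where a joint would pass 70% of its speed; a pose out of reach is approached as far as the arm can. A call with a gripper value outside its range is refused whole. The fingers move at their own pace and stop on an object; "newtons" is the grip in N (left out, the last holds). Time passes only in rows, so rows that do not move let the fingers close. It gives the time, the measured TCP pose, the force, the opening and the grip force at its end, in the units of the state.
- bot.get_obs(): the state, without advancing time (a new reading comes with each control period).
- bot.read_camera(name): name is "scene" or "top" or "wrist"; returns a dict with "img" (400x640x3 uint8, red, green, blue), "K" (3x3 intrinsics, pixels), "eye" and "attitude" of the camera in the world. Camera axes: x right, y down, z forward; pixel columns grow to the right and rows downward; lengths in m; the calibration is good to about 2 mm. A picture is of the moment at which its call begins. There is no depth.
- bot.hand_in(): hands the job in; it is judged then, once.
The state is a dict: "t": time; "q": joint angles; "joint_vel": joint speeds; "joint_torque": joint torques, N m; "eef_pos": TCP position; "tool_rot": TCP orientation; "contact_force": force on the tool from outside, world axes, zero at the start; "torque": the same for the moment, N m; "gripper_width": opening from 0.0 (shut) to 1.0 (fully open); "grasp_force": force on a finger pad.
Only numpy, scipy, OpenCV 4.12 (cv2) and the standard library are available. Lean on these libraries where they do the work, as an engineer would, in place of code of your own. Each camera call takes 0.05 s, during which the arm holds its last target. There are 200 camera calls.

## Working session

There is one attempt and no reset: what is moved stays moved. The work goes in short steps, Python scripts to look and compute and a tool call to move; the robot and the scene stay as the last step left them, time stands still between calls to the robot, and variables do not carry over. Pictures are saved under pics/ and viewed, at most 10 in all, crops included, and the job is handed in when it is done.

Besides the shell and the picture viewer there is one more tool, called after "Request:" as name(argument=value, ...) on one line, values as JSON. jog_arm: Moves the arm, as the interface text tells. Its arguments: {"type":"object","properties":{"deltas":{"type":"array"},"newtons":{"type":"number"}},"required":["deltas"]}

```bash
mkdir -p pics; ls
cat > h.py <<'E'
import numpy as np, cv2
from scipy.spatial.transform import Rotation as R
from station import bot
def cam(n,save=None):
    c=bot.read_camera(n)
    if save: cv2.imwrite('pics/'+save+'.png',cv2.cvtColor(c['img'],cv2.COLOR_RGB2BGR))
    return c
def rot(c):
    a=np.array(c['attitude'],float)
    return a if a.shape==(3,3) else R.from_quat(a,scalar_first=True).as_matrix()
def ray(c,uv,z):
    d=rot(c)@np.linalg.inv(np.array(c['K']))@np.array([uv[0],uv[1],1.])
    e=np.array(c['eye']); return e+d*(z-e[2])/d[2]
def proj(c,p):
    q=np.array(c['K'])@rot(c).T@(np.array(p)-np.array(c['eye'])); return q[:2]/q[2]
E
python3 - <<'E'
from h import *
for n in('top','scene','wrist'):
    c=cam(n,n+'0'); print(n,np.round(c['K'],1).tolist(),np.round(c['eye'],3),np.round(c['attitude'],4).tolist())
o=bot.get_obs(); print(o['t'],o['eef_pos'],o['tool_rot'],o['gripper_width'],bot.tip_reach,o['contact_force'])
E
```

```text
pics
top [[422.0, 0.0, 320.5], [0.0, 422.0, 204.0], [0.0, 0.0, 1.0]] [0.335 0.13  1.308] [-0.0577, 0.7063, -0.7027, 0.0633]
scene [[487.5, 0.0, 322.3], [0.0, 487.5, 195.0], [0.0, 0.0, 1.0]] [1.497 0.901 1.166] [-0.1708, 0.3916, 0.8198, -0.3813]
wrist [[290.1, 0.0, 320.4], [0.0, 290.1, 207.4], [0.0, 0.0, 1.0]] [ 0.24  -0.636  0.373] [0.1156, 0.781, -0.6069, -0.0909]
0.15 [ 0.16677446 -0.65363901  0.25255216] [-6.84739444e-04  9.92208295e-01  1.24588175e-01 -1.31374281e-04] 0.9990436240856693 0.022 [-0.26511856  0.18064976 -0.20173643]
```

View pics/top0.png

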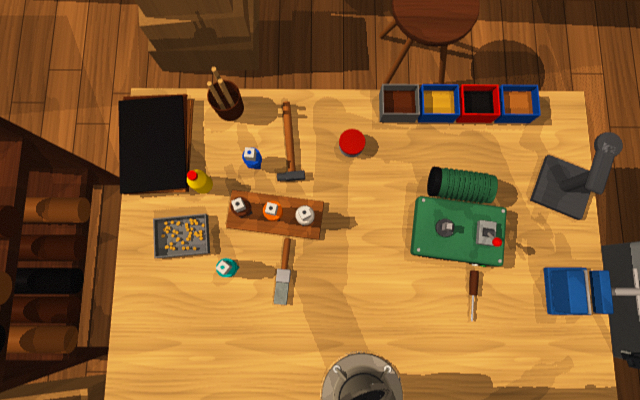

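View pics/scene0.png

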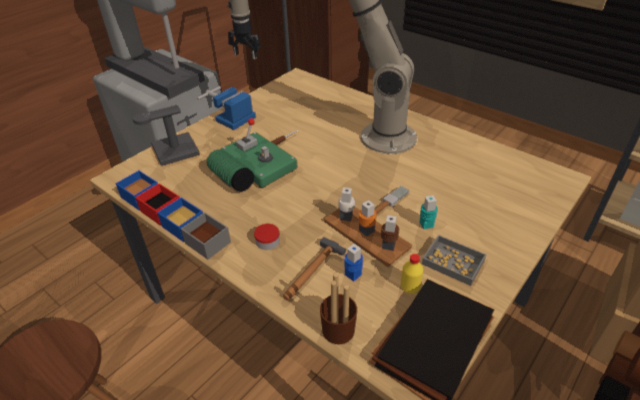

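The top view shows the burnisher (dark drum) on the rack's left peg at about (238,206), next to the sander at (271,211) and the polisher at (304,214). The finisher is at (460,232), its drive near (446,227), and the red ball at (497,242). I'll zoom in on both areas.

Run:
```python
from h import *
a=cv2.imread('pics/top0.png')
A=cv2.resize(a[180:245,215:335],None,fx=6,fy=6,interpolation=cv2.INTER_CUBIC)[:,:720]
B=cv2.resize(a[185:275,400:520],None,fx=6,fy=6,interpolation=cv2.INTER_CUBIC)
cv2.imwrite('pics/cA.png',A);cv2.imwrite('pics/cB.png',B)
c=cam('top')
hsv=cv2.cvtColor(a,cv2.COLOR_BGR2HSV)
def rect(lo,hi,box,z,name,k=3):
    m=cv2.inRange(hsv,lo,hi); M=np.zeros_like(m);x0,y0,x1,y1=box;M[y0:y1,x0:x1]=m[y0:y1,x0:x1]
    M=cv2.morphologyEx(M,cv2.MORPH_OPEN,np.ones((k,k)))
    cs=max(cv2.findContours(M,0,2)[0],key=cv2.contourArea)
    r=cv2.boxPoints(cv2.minAreaRect(cs)); w=np.array([ray(c,p,z)[:2] for p in r]);
    e=np.diff(np.vstack([w,w[:1]]),axis=0)
    print(name,cv2.contourArea(cs),np.round(r,1).tolist(),'c',w.mean(0).round(4),'len',np.linalg.norm(e,axis=1).round(4),'ang',np.degrees(np.arctan2(e[:,1],e[:,0])).round(1))
rect((60,100,40),(90,255,255),(400,195,520,275),.06,'casing')
rect((0,200,150),(3,255,255),(480,230,510,255),.155,'ball',1)
rect((0,0,170),(180,60,255),(225,190,252,216),.136,'bgrip',1)
rect((0,0,170),(180,60,255),(258,195,284,222),.136,'sgrip',1)
print(proj(c,[0,0,0]))
```

```text
casing 4505.0 [[408.6000061035156, 255.10000610351562], [416.6000061035156, 195.60000610351562], [509.1000061035156, 208.0], [501.0, 267.6000061035156]] c [ 0.4708 -0.2908] len [0.1812 0.2797 0.181  0.273 ] ang [ -9.5 -97.5 168.4  82.6]
ball 48.5 [[492.0, 238.0], [501.0, 238.0], [501.0, 245.0], [492.0, 245.0]] c [ 0.4326 -0.3609] len [0.0248 0.0192 0.0247 0.0192] ang [-89.7 176.1  90.3  -3.7]
bgrip 80.5 [[230.60000610351562, 200.60000610351562], [239.8000030517578, 196.89999389648438], [243.5, 206.1999969482422], [234.3000030517578, 209.89999389648438]] c [0.5378 0.3566] len [0.0275 0.0289 0.0274 0.0289] ang [ -67.2 -156.7  112.7   23.5]
sgrip 74.0 [[264.70001220703125, 211.1999969482422], [266.8999938964844, 202.1999969482422], [276.3999938964844, 204.60000610351562], [274.1000061035156, 213.5]] c [0.5255 0.2621] len [0.0261 0.0274 0.0261 0.0273] ang [ -12.4 -103.9  167.4   76.2]
[360.97675265 393.46805697]
```

View pics/cA.png

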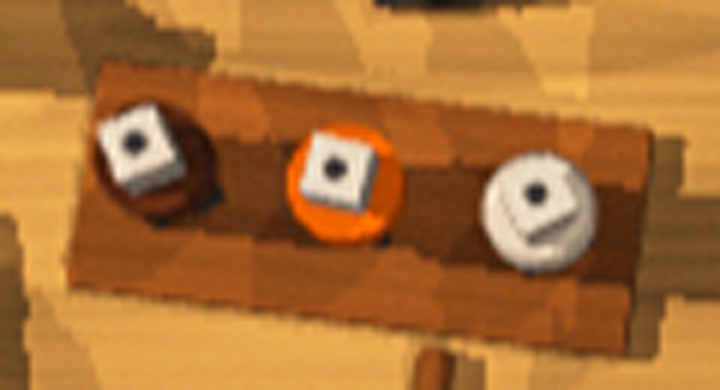

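View pics/cB.png

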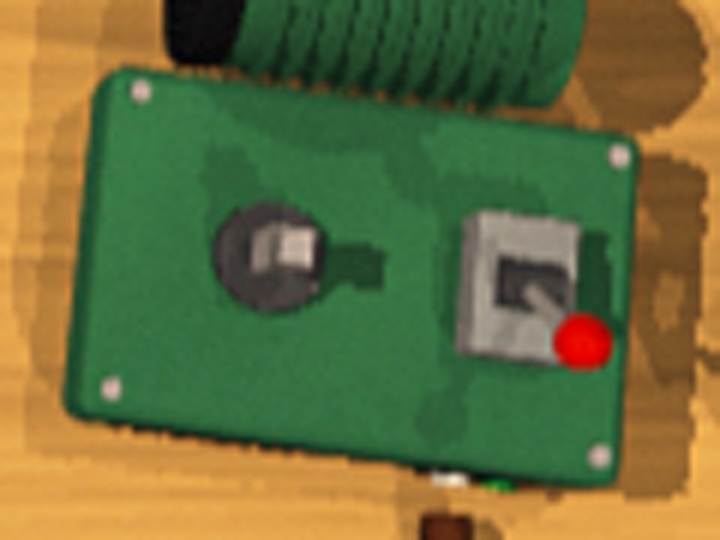

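The crops show the burnisher's grip top with its hole at crop (134,143). The casing screws are at (141,91), (620,155), (600,456) and (111,388). The collar is centred near (270,257), the drive top near (297,246) and the red ball at (582,341), leaning towards the robot.

Run:
```python
from h import *
c=cam('top')
P=lambda x,y,z:ray(c,(400+x/6-.4,185+y/6-.4),z)
s=np.array([P(*p,.061)[:2] for p in [(141,91),(620,155),(600,456),(111,388)]])
e=np.roll(s,-1,0)-s
print('screws',s.round(4).tolist(),np.linalg.norm(e,axis=1).round(4),np.degrees(np.arctan2(e[:,1],e[:,0])).round(2))
yaw=np.mean([np.arctan2(*(-(e[2]-e[0]))[::-1])-np.pi/2+np.pi*0, np.arctan2(*(e[3]-e[1])[::-1])]);
a1=np.degrees(np.arctan2(*(e[2]-e[0])[::-1]))-90; a2=np.degrees(np.arctan2(*(e[3]-e[1])[::-1]));print('yaw',a1,a2)
y=np.radians(a1*.65+a2*.35);Rz=np.array([[np.cos(y),-np.sin(y)],[np.sin(y),np.cos(y)]])
cen=s.mean(0);print('cen',cen,'drive from casing',cen+Rz@[0,.05],'lever piv',cen+Rz@[0,-.07])
print('collar',P(270,257,.07)[:2],'drivetop',P(297,246,.11)[:2])
print('ball',P(582,341,.152)[:2])
Q=lambda x,y,z:ray(c,(215+x/6-.4,180+y/6-.4),z)
for n,x,y in[('b',134,143),('s',336,168),('p',536,194)]:print(n,Q(x,y,.136)[:2])
t=np.radians(np.linspace(-75.7,33.5,28))
xy=.66*np.c_[np.cos(t),np.sin(t)];print(np.diff(xy,axis=0).round(3).tolist())
```

```text
screws [[0.5651, -0.1877], [0.5339, -0.4266], [0.3845, -0.4063], [0.4165, -0.1674]] [0.2409 0.1508 0.2411 0.1499] [-97.43 172.29  82.36  -7.78]
yaw -7.532000466620417 -7.7469415172004
cen [ 0.47501151 -0.29697801] drive from casing [ 0.48163058 -0.24741807] lever piv [ 0.46574481 -0.36636193]
collar [ 0.4806369 -0.245948 ] drivetop [ 0.48126193 -0.24693955]
ball [ 0.43304894 -0.36244617]
b [0.53764258 0.35688529]
s [0.52630223 0.26193914]
p [0.5145066  0.16812001]
[[0.045, 0.013], [0.044, 0.016], [0.042, 0.019], [0.041, 0.022], [0.039, 0.025], [0.037, 0.028], [0.035, 0.03], [0.033, 0.033], [0.031, 0.035], [0.028, 0.037], [0.026, 0.039], [0.023, 0.041], [0.02, 0.042], [0.017, 0.043], [0.014, 0.045], [0.01, 0.045], [0.007, 0.046], [0.004, 0.046], [0.001, 0.047], [-0.003, 0.047], [-0.006, 0.046], [-0.009, 0.046], [-0.012, 0.045], [-0.015, 0.044], [-0.018, 0.043], [-0.021, 0.041], [-0.024, 0.04]]
```

Request:
jog_arm(deltas=[[0.045,0.013,0.01,0,0,0.064,1],[0.044,0.016,0.01,0,0,0.064,1],[0.042,0.019,0.01,0,0,0.064,1],[0.041,0.022,0.01,0,0,0.064,1],[0.039,0.025,0.01,0,0,0.064,1],[0.037,0.028,0,0,0,0.064,1],[0.035,0.03,0,0,0,0.064,1],[0.033,0.033,0,0,0,0.064,1],[0.031,0.035,0,0,0,0.064,1],[0.028,0.037,0,0,0,0.064,1]])

```text
t: 1.25
eef_pos: [0.5431, -0.3946, 0.3031]
tool_rot: [0.0, 0.902, 0.431, 0.0]
contact_force: [0.4, -0.1, -1.0]
gripper_width: 1.003
grasp_force: 0.0
```

Request:
jog_arm(deltas=[[0.026,0.039,0,0,0,0.064,1],[0.023,0.041,0,0,0,0.064,1],[0.02,0.042,0,0,0,0.064,1],[0.017,0.043,0,0,0,0.064,1],[0.014,0.045,0,0,0,0.064,1],[0.01,0.045,0,0,0,0.064,1],[0.007,0.046,0,0,0,0.064,1],[0.004,0.046,0,0,0,0.064,1],[0.001,0.047,0,0,0,0.064,1],[-0.003,0.047,0,0,0,0.064,1]])

```text
t: 2.25
eef_pos: [0.6609, 0.0466, 0.3031]
tool_rot: [0.0, 0.721, 0.693, 0.0]
contact_force: [0.7, -0.2, -0.3]
gripper_width: 1.0
grasp_force: 0.0
```

Request:
jog_arm(deltas=[[-0.006,0.046,0,0,0,0.064,1],[-0.009,0.046,0,0,0,0.064,1],[-0.012,0.045,0,0,0,0.064,1],[-0.015,0.044,0,0,0,0.064,1],[-0.018,0.043,0,0,0,0.064,1],[-0.021,0.041,0,0,0,0.064,1],[0,0,0,0,0,0,1]])

```text
t: 2.95
eef_pos: [0.5744, 0.3184, 0.3038]
tool_rot: [-0.002, 0.571, 0.821, 0.001]
contact_force: [0.0, 0.8, 0.4]
gripper_width: 1.0
grasp_force: 0.0
```

Run:
```python
from h import *
c=cam('wrist','w1');o=bot.get_obs()
r=R.from_quat(o['tool_rot'],scalar_first=True).as_matrix()
print(o['t'],o['eef_pos'],r.round(4).tolist(),o['q'],'ty yaw',np.degrees(np.arctan2(r[1,1],r[0,1])))
print('exp',proj(c,[.5376,.3569,.136]),proj(c,[.526,.262,.136]))
```

```text
3.0 [0.57699806 0.31436003 0.3035577 ] [[-0.3435, 0.9391, -0.001], [0.9391, 0.3436, 0.0019], [0.0021, -0.0002, -1.0]] [-0.16106319  0.47818166 -0.61855747  1.50958654  0.28336443  1.24443109
 -0.46684995] ty yaw 20.09336104063042
exp [297.88383626 146.51341684] [258.25672041 227.96790645]
```

View pics/w1.png

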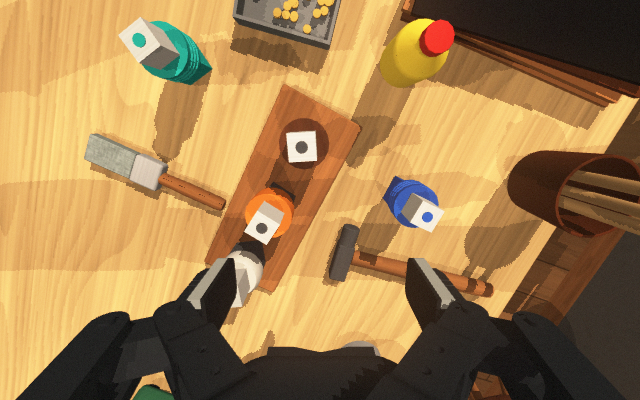

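The wrist view shows the burnisher's grip top at (302,147), over its dark drum, within a few pixels of where I predicted it. I'll refine its position and yaw.

Run:
```python
from h import *
c=cam('wrist');o=bot.get_obs()
h=cv2.cvtColor(c['img'],cv2.COLOR_RGB2HSV)
m=cv2.inRange(h,(0,0,200),(180,70,255));M=np.zeros_like(m);M[122:172,278:326]=m[122:172,278:326]
cs=max(cv2.findContours(M,0,2)[0],key=cv2.contourArea);cs=cv2.convexHull(cs)
b=cv2.boxPoints(cv2.minAreaRect(cs));w=np.array([ray(c,p,.136)[:2] for p in b]);e=np.roll(w,-1,0)-w
print(b.round(1).tolist(),w.mean(0),np.linalg.norm(e,axis=1).round(4),np.degrees(np.arctan2(e[:,1],e[:,0])).round(1))
r=R.from_quat(o['tool_rot'],scalar_first=True).as_matrix()
print(o['eef_pos'],np.degrees(np.arctan2(r[1,1],r[0,1])))
```

```text
[[284.3999938964844, 127.30000305175781], [313.20001220703125, 125.30000305175781], [315.29998779296875, 154.89999389648438], [286.5, 157.0]] [0.54085495 0.35803115] [0.0277 0.0281 0.0285 0.0282] [  24.   -66.1 -155.9  112.3]
[0.57893935 0.31132874 0.30325576] 19.81209587573959
```

Request:
jog_arm(deltas=[[-0.013,0.016,-0.02,0,0,0.025,1],[-0.013,0.016,-0.02,0,0,0.025,1],[-0.013,0.015,-0.02,0,0,0.023,1],[0,0,-0.02,0,0,0,1],[0,0,0,0,0,0,1],[0,0,0,0,0,0,1],[0,0,0,0,0,0,1]])

```text
t: 3.75
eef_pos: [0.5425, 0.3561, 0.2245]
tool_rot: [0.001, 0.547, 0.837, 0.001]
contact_force: [-0.7, 0.1, 0.7]
gripper_width: 1.0
grasp_force: 0.0
```

```bash
cat >> h.py <<'E'
def state():
    o=bot.get_obs(); r=R.from_quat(o['tool_rot'],scalar_first=True).as_matrix()
    print('t',round(o['t'],2),'p',np.round(o['eef_pos'],4),'yaw',np.degrees(np.arctan2(r[1,1],r[0,1])).round(2),'tz',r[:,2].round(4),'f',np.round(o['contact_force'],1),'tq',np.round(o['torque'],2),'g',round(o['gripper_width'],3),round(o['grasp_force'],1)); return o
E
python3 - <<'E'
from h import *
c=cam('wrist','w2');o=state()
u=proj(c,[.5393,.3575,.136]);print(u)
x,y=u.astype(int)
h=cv2.cvtColor(c['img'],cv2.COLOR_RGB2HSV)
m=cv2.inRange(h,(0,0,200),(180,70,255));M=np.zeros_like(m);s=np.s_[max(y-40,0):y+40,x-40:x+40];M[s]=m[s]
cs=max(cv2.findContours(M,0,2)[0],key=cv2.contourArea);cs=cv2.convexHull(cs)
b=cv2.boxPoints(cv2.minAreaRect(cs));w=np.array([ray(c,p,.136)[:2] for p in b]);e=np.roll(w,-1,0)-w
print(b.round(1).tolist(),w.mean(0),np.linalg.norm(e,axis=1).round(4),np.degrees(np.arctan2(e[:,1],e[:,0])).round(1))
E
```

```text
t 3.8 p [0.5422 0.3564 0.2247] yaw 23.71 tz [ 2.e-03  8.e-04 -1.e+00] f [ 0.7 -0.2 -0. ] tq [0.08 0.02 0.03] g 1.001 0.0
[315.7717749  216.70336391]
[[300.0, 188.0], [336.0, 188.0], [336.0, 234.0], [300.0, 234.0]] [0.53921428 0.36194965] [0.0266 0.0365 0.0279 0.0365] [  23.6  -65.4 -156.4  112.5]
```

Run:
```python
from h import *
a=cv2.imread('pics/w2.png');cv2.imwrite('pics/w2c.png',cv2.resize(a[140:290,220:420],None,fx=4,fy=4,interpolation=cv2.INTER_CUBIC))
```

```text
(no output)
```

View pics/w2c.png

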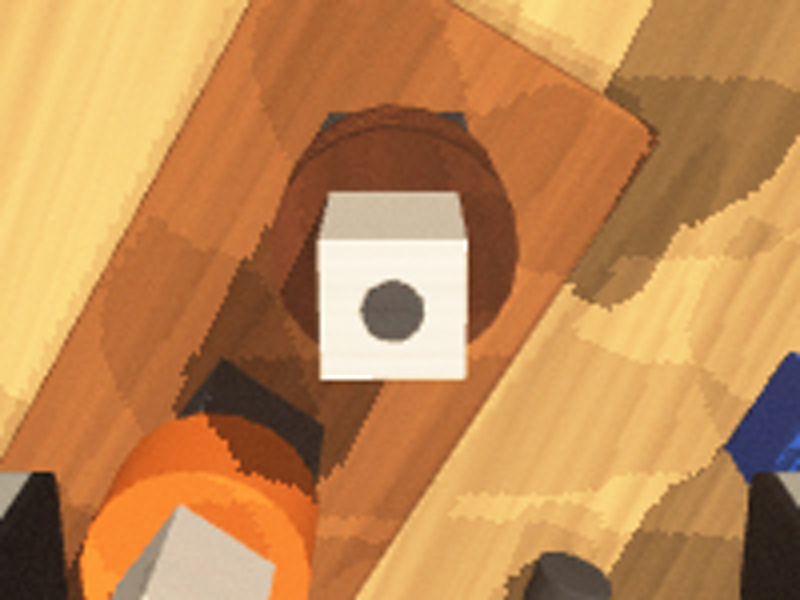

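The crop shows the grip's top face square to the jaws, from (317,238) to (466,380) in crop pixels and centred at full-image (318.2,217.2). That puts the head at about (0.5405,0.358), so I'll shift 2 mm and go down.

Request:
jog_arm(deltas=[[-0.002,0.002,-0.025,0,0,0,1],[0,0,-0.025,0,0,0,1],[0,0,-0.025,0,0,0,1],[0,0,-0.015,0,0,0,1],[0,0,-0.01,0,0,0,1],[0,0,0,0,0,0,1],[0,0,0,0,0,0,1]])

```text
t: 4.5
eef_pos: [0.5394, 0.3594, 0.1243]
tool_rot: [0.0, 0.546, 0.838, 0.001]
contact_force: [-0.7, 0.3, 0.8]
gripper_width: 1.001
grasp_force: 0.0
```

Request:
jog_arm(deltas=[[0,0,0,0,0,0,0.2],[0,0,0,0,0,0,0.2],[0,0,0,0,0,0,0.2],[0,0,0,0,0,0,0.2],[0,0,0,0,0,0,0.2],[0,0,0,0,0,0,0.2],[0,0,0,0,0,0,0.2]], newtons=60)

```text
t: 5.2
eef_pos: [0.5392, 0.3592, 0.1238]
tool_rot: [0.0, 0.546, 0.838, 0.0]
contact_force: [-0.2, 0.3, 5.2]
gripper_width: 0.322
grasp_force: 60.1
```

```bash
python3 -c "
from h import *
state()"
```

```text
t 5.2 p [0.5392 0.3592 0.1238] yaw 23.83 tz [ 8.e-04  6.e-04 -1.e+00] f [-0.2  0.3  5.2] tq [-0.05 -0.05 -0.06] g 0.322 60.1
```

Request:
jog_arm(deltas=[[0,0,0.01,0,0,0,0.2],[0,0,0.02,0,0,0,0.2],[0,0,0.03,0,0,0,0.2],[0,0,0.04,0,0,0,0.2],[0,0,0.04,0,0,0,0.2],[0,0,0.03,0,0,0,0.2],[0,0,0,0,0,0,0.2],[0,0,0,0,0,0,0.2]])

```text
t: 6.0
eef_pos: [0.5386, 0.3586, 0.2933]
tool_rot: [0.0, 0.546, 0.838, -0.0]
contact_force: [-0.6, -0.4, -3.0]
gripper_width: 0.32
grasp_force: 59.7
```

```bash
python3 -c "
from h import *
state()
t=np.radians(np.linspace(33.7,-27.14,18));r=np.linspace(.648,.5407,18)
print(np.diff(r[:,None]*np.c_[np.cos(t),np.sin(t)],axis=0).round(3).tolist(), (-.548/17))"
```

```text
t 6.0 p [0.5386 0.3586 0.2933] yaw 23.83 tz [ 1.e-04 -3.e-04 -1.e+00] f [-0.6 -0.4 -3. ] tq [0.04 0.01 0.01] g 0.32 59.7
[[0.016, -0.038], [0.013, -0.038], [0.011, -0.038], [0.008, -0.039], [0.006, -0.039], [0.003, -0.039], [0.001, -0.038], [-0.002, -0.038], [-0.004, -0.037], [-0.007, -0.037], [-0.009, -0.036], [-0.011, -0.035], [-0.013, -0.034], [-0.015, -0.032], [-0.017, -0.031], [-0.019, -0.03], [-0.02, -0.028]] -0.03223529411764706
```

Request:
jog_arm(deltas=[[0.016,-0.038,0,0,0,-0.032,0.2],[0.013,-0.038,0,0,0,-0.032,0.2],[0.011,-0.038,0,0,0,-0.032,0.2],[0.008,-0.039,0,0,0,-0.032,0.2],[0.006,-0.039,0,0,0,-0.032,0.2],[0.003,-0.039,0,0,0,-0.032,0.2],[0.001,-0.038,0,0,0,-0.032,0.2],[-0.002,-0.038,0,0,0,-0.032,0.2],[-0.004,-0.037,0,0,0,-0.032,0.2],[-0.007,-0.037,0,0,0,-0.032,0.2]])

```text
t: 7.0
eef_pos: [0.5824, -0.024, 0.2908]
tool_rot: [-0.002, 0.673, 0.74, -0.001]
contact_force: [1.3, -0.2, -3.6]
gripper_width: 0.318
grasp_force: 59.6
```

Request:
jog_arm(deltas=[[-0.009,-0.036,0,0,0,-0.032,0.2],[-0.011,-0.035,0,0,0,-0.032,0.2],[-0.013,-0.034,0,0,0,-0.032,0.2],[-0.015,-0.032,0,0,0,-0.032,0.2],[-0.017,-0.031,0,0,0,-0.032,0.2],[-0.019,-0.03,0,0,0,-0.032,0.2],[-0.02,-0.028,0,0,0,-0.032,0.2],[0,0,0,0,0,0,0.2],[0,0,0,0,0,0,0.2],[0,0,0,0,0,0,0.2]])

```text
t: 8.0
eef_pos: [0.4797, -0.2469, 0.2921]
tool_rot: [-0.001, 0.75, 0.661, -0.0]
contact_force: [0.2, 0.3, -1.6]
gripper_width: 0.322
grasp_force: 59.6
```

Run:
```python
from h import *
state()
c=cam('scene','s3'); w=cam('wrist','w3')
o=state()
D=np.array([.4812,-.2467])
for z in(.07,.11): print('scene drive',z,proj(c,[*D,z]),'wrist',proj(w,[*D,z]))
p=o['eef_pos'];
for dz in(-.004+.02-.098-.022+.002,): pass
for n,zz in(('mouth',p[2]-.106),('sleeve top',p[2]-.062),('top',p[2]+.012)): print(n,proj(c,[p[0],p[1],zz]))
u=proj(c,[*D,.15]).astype(int)
a=cv2.imread('pics/s3.png');x,y=u;print(x-60,y-60)
A=cv2.resize(a[y-60:y+40,x-60:x+60],None,fx=5,fy=5,interpolation=cv2.INTER_CUBIC);cv2.imwrite('pics/s3c.png',A)
```

```text
t 8.0 p [ 0.4797 -0.2469  0.2921] yaw -7.25 tz [-0.0017  0.0016 -1.    ] f [ 0.2  0.3 -1.6] tq [-0.    0.02 -0.03] g 0.322 59.6
t 8.1 p [ 0.4802 -0.2467  0.2926] yaw -7.2 tz [-9.e-04  1.e-03 -1.e+00] f [-0.4 -0.2 -2.2] tq [-0.02  0.   -0.  ] g 0.32 59.6
scene drive 0.07 [264.51713316 155.86891349] wrist [320.62526481 183.65196476]
scene drive 0.11 [263.50270485 147.26842127] wrist [320.59001141 191.51536049]
mouth [261.65951557 129.97482253]
sleeve top [260.4477887  119.67449962]
top [258.31852194 101.5745996 ]
202 78
```

View pics/s3c.png

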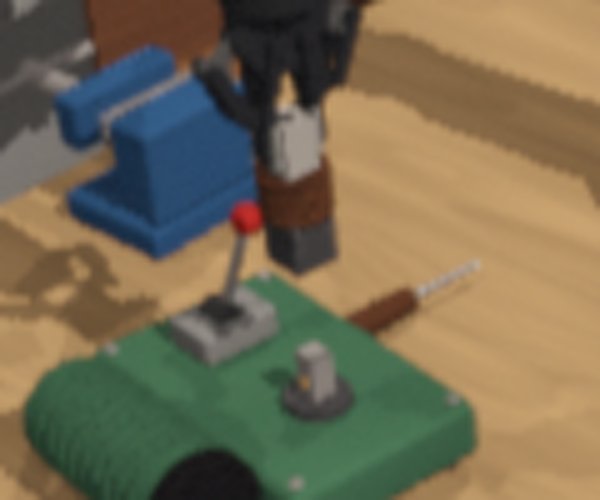

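The scene view shows the head held upright above the drive. The drive top is near full-image (265,148) and the mouth near (262,128), both within about 1 px of prediction and inside the bevel's capture range. I'll correct by about 1 mm and descend.

Request:
jog_arm(deltas=[[0.001,0.001,-0.02,0,0,-0.006,0.2],[0,0,-0.025,0,0,0,0.2],[0,0,-0.02,0,0,0,0.2],[0,0,-0.005,0,0,0,0.2],[0,0,-0.005,0,0,0,0.2],[0,0,-0.005,0,0,0,0.2],[0,0,-0.004,0,0,0,0.2],[0,0,0,0,0,0,0.2]], newtons=90)

```text
t: 8.9
eef_pos: [0.4819, -0.2461, 0.2099]
tool_rot: [0.0, 0.753, 0.658, 0.001]
contact_force: [0.9, 3.1, -1.3]
gripper_width: 0.314
grasp_force: 91.6
```

```bash
python3 -c "
from h import *
state()"
```

```text
t 8.9 p [ 0.4819 -0.2461  0.2099] yaw -7.63 tz [ 1.9e-03  8.0e-04 -1.0e+00] f [ 0.9  3.1 -1.3] tq [ 0.85 -0.44 -0.04] g 0.314 91.6
```

The mouth is about 6 mm over the drive top with a small lateral force, so I'll ease towards +y and keep going.

Request:
jog_arm(deltas=[[0,0.001,-0.003,0,0,0,0.2],[0,0,-0.003,0,0,0,0.2],[0,0,-0.003,0,0,0,0.2],[0,0,-0.003,0,0,0,0.2],[0,0,-0.002,0,0,0,0.2],[0,0,0,0,0,0,0.2]])

```text
t: 9.5
eef_pos: [0.4817, -0.2453, 0.1951]
tool_rot: [0.0, 0.753, 0.658, 0.001]
contact_force: [3.2, 5.4, -1.2]
gripper_width: 0.309
grasp_force: 91.8
```

```bash
python3 -c "
from h import *
state()"
```

```text
t 9.5 p [ 0.4817 -0.2453  0.1951] yaw -7.63 tz [ 1.5e-03  9.0e-04 -1.0e+00] f [ 3.2  5.4 -1.2] tq [ 1.37 -0.94  0.06] g 0.309 91.8
```

Request:
jog_arm(deltas=[[0.001,0.001,-0.002,0,0,0,0.2],[0,0,-0.002,0,0,0,0.2],[0,0,-0.002,0,0,0,0.2],[0,0,-0.002,0,0,0,0.2],[0,0,0,0,0,0,0.2]])

```text
t: 10.0
eef_pos: [0.4835, -0.2452, 0.1881]
tool_rot: [0.002, 0.753, 0.658, 0.001]
contact_force: [4.0, 4.2, 3.7]
gripper_width: 0.317
grasp_force: 92.5
```

```bash
python3 -c "
from h import *
state()"
```

```text
t 10.0 p [ 0.4835 -0.2452  0.1881] yaw -7.67 tz [ 3.7e-03 -8.0e-04 -1.0e+00] f [4.  4.2 3.7] tq [ 1.   -1.25 -0.  ] g 0.317 92.5
```

Request:
jog_arm(deltas=[[0,0,-0.002,0,0,0,0.2],[0,0,-0.002,0,0,0,0.2],[0,0,-0.002,0,0,0,0.2],[0,0,-0.002,0,0,0,0.2],[0,0,0,0,0,0,0.2]])

```text
t: 10.5
eef_pos: [0.4819, -0.2449, 0.1783]
tool_rot: [-0.0, 0.753, 0.658, 0.0]
contact_force: [5.3, 2.7, -7.8]
gripper_width: 0.315
grasp_force: 90.9
```

```bash
python3 -c "
from h import *
state()"
```

```text
t 10.5 p [ 0.4819 -0.2449  0.1783] yaw -7.67 tz [ 2.e-04  4.e-04 -1.e+00] f [ 5.3  2.7 -7.8] tq [ 0.71 -1.58  0.1 ] g 0.315 90.9
```

Request:
jog_arm(deltas=[[0.001,0,-0.002,0,0,0,0.2],[0,0,-0.002,0,0,0,0.2],[0,0,0,0,0,0,0.2]])

```text
t: 10.8
eef_pos: [0.4824, -0.2449, 0.1759]
tool_rot: [-0.001, 0.753, 0.658, -0.001]
contact_force: [-1.6, 4.7, 8.7]
gripper_width: 0.316
grasp_force: 93.1
```

```bash
python3 -c "
from h import *
state()"
```

```text
t 10.8 p [ 0.4824 -0.2449  0.1759] yaw -7.69 tz [-0.0015  0.     -1.    ] f [-1.6  4.7  8.7] tq [ 1.28  0.41 -0.01] g 0.316 93.1
```

Request:
jog_arm(deltas=[[0,0,-0.002,0,0,0,0.2],[0,0,-0.001,0,0,0,0.2],[0,0,0,0,0,0,0.2]])

```text
t: 11.1
eef_pos: [0.4826, -0.2449, 0.1758]
tool_rot: [0.0, 0.753, 0.658, -0.001]
contact_force: [-10.7, 8.0, 33.0]
gripper_width: 0.319
grasp_force: 96.7
```

Run:
```python
from h import *
state()
cam('scene','s4');a=cv2.imread('pics/s4.png')
cv2.imwrite('pics/s4c.png',cv2.resize(a[90:180,210:320],None,fx=6,fy=6,interpolation=cv2.INTER_CUBIC))
```

```text
t 11.1 p [ 0.4826 -0.2449  0.1758] yaw -7.7 tz [-0.0012 -0.0011 -1.    ] f [-10.7   8.   33. ] tq [ 2.21  2.74 -0.04] g 0.319 96.7
```

View pics/s4c.png

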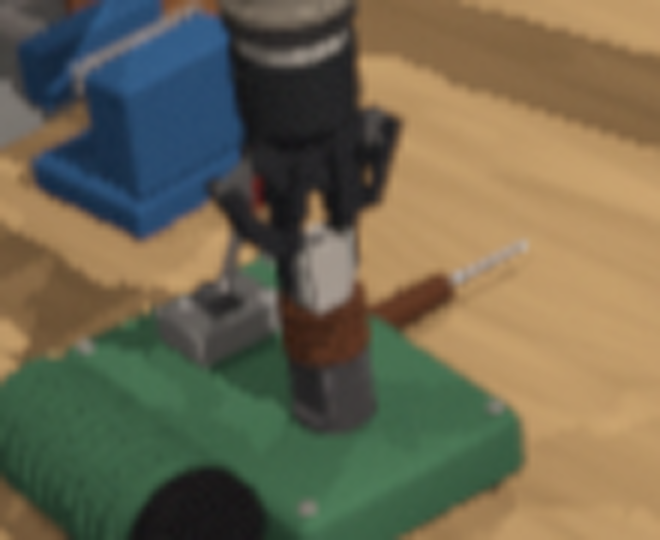

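The head is home: its sleeve sits on the collar, TCP z of 0.1758 matches the expected home height, and the press reached 33 N without sinking further. I'll relax the push, release and lift.

Request:
jog_arm(deltas=[[0,-0.001,0.002,0,0,0,0.2],[0,0,0.001,0,0,0,0.2],[0,0,0,0,0,0,1],[0,0,0,0,0,0,1],[0,0,0,0,0,0,1],[0,0,0,0,0,0,1],[0,0,0,0,0,0,1],[0,0,0,0,0,0,1]])

```text
t: 11.95
eef_pos: [0.4828, -0.2462, 0.1752]
tool_rot: [-0.0, 0.753, 0.658, -0.0]
contact_force: [-0.0, -0.6, 0.6]
gripper_width: 0.998
grasp_force: 0.0
```

Request:
jog_arm(deltas=[[0,0,0.02,0,0,0,1],[0,0,0.03,0,0,0,1],[0,0,0.04,0,0,0,1],[0,0,0.04,0,0,0,1],[0,0,0,0,0,0,0],[0,0,0,0,0,0,0],[0,0,0,0,0,0,0]])

```text
t: 12.65
eef_pos: [0.4821, -0.2459, 0.3041]
tool_rot: [-0.001, 0.753, 0.658, -0.001]
contact_force: [0.1, -0.4, -0.1]
gripper_width: 0.516
grasp_force: 0.0
```

Run:
```python
from h import *
state()
c=cam('wrist','w5');a=cv2.imread('pics/w5.png');s=cam('scene','s5');
w1=cv2.resize(cv2.imread('pics/s5.png')[80:180,200:330],(520,400),interpolation=cv2.INTER_CUBIC)
cv2.imwrite('pics/j5.png',np.hstack([cv2.resize(a,(640,400))[60:360,180:460],cv2.resize(w1,(390,300))]))
def red(c,z):
    h=cv2.cvtColor(c['img'],cv2.COLOR_RGB2HSV);m=cv2.inRange(h,(0,180,110),(5,255,255))|cv2.inRange(h,(176,180,110),(180,255,255))
    for k in cv2.findContours(m,0,2)[0]:
        if cv2.contourArea(k)>12:
            q=cv2.minEnclosingCircle(k);print(np.round(q[0],1),round(q[1],1),ray(c,q[0],z).round(4))
red(c,.153);print();red(s,.153)
print('grip top exp',proj(c,[.482,-.246,.188]), proj(s,[.482,-.246,.188]))
```

```text
t 12.65 p [ 0.4821 -0.2459  0.3041] yaw -7.68 tz [-2.e-03  7.e-04 -1.e+00] f [ 0.1 -0.4 -0.1] tq [-0.02  0.01  0.  ] g 0.516 0.0
[290.2 305.6] 12.2 [ 0.4342 -0.3607  0.153 ]
[600.5 231. ] 57.7 [ 0.7565 -0.3162  0.153 ]

[414.5 258.1] 4.7 [0.6451 0.5061 0.153 ]
[266. 232.] 12.2 [0.8276 0.1119 0.153 ]
[157. 197.] 21.0 [ 0.9317 -0.275   0.153 ]
[251.  121.4] 2.6 [ 0.4274 -0.3624  0.153 ]
grip top exp [319.16664912 210.09741811] [261.42104851 129.936309  ]
```

View pics/j5.png

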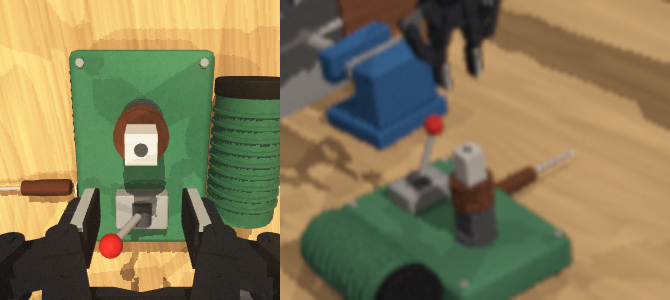

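The pictures show the head upright on the drive, its top at wrist (321,211) where a seated head should be. The red ball is at wrist (290,306), or (0.434,-0.361), still leaning to the front. Next I'll go in front of the lever with the jaws shut.

Request:
jog_arm(deltas=[[-0.024,-0.027,0,0,0,0,0],[-0.024,-0.027,0,0,0,0,0],[-0.024,-0.027,0,0,0,0,0],[-0.024,-0.028,0,0,0,0,0],[0,0,-0.03,0,0,0,0],[0,0,-0.03,0,0,0,0],[0,0,-0.03,0,0,0,0],[0,0,-0.03,0,0,0,0],[0,0,-0.02,0,0,0,0],[0,0,0,0,0,0,0]])

```text
t: 13.75
eef_pos: [0.3847, -0.3534, 0.1617]
tool_rot: [-0.004, 0.753, 0.658, -0.001]
contact_force: [-0.7, 0.4, -0.4]
gripper_width: 0.001
grasp_force: 0.0
```

```bash
python3 -c "
from h import *
state()"
```

```text
t 13.75 p [ 0.3847 -0.3534  0.1617] yaw -7.66 tz [-0.0058  0.005  -1.    ] f [-0.7  0.4 -0.4] tq [-0.    0.06 -0.01] g 0.001 0.0
```

Request:
jog_arm(deltas=[[0.01,-0.0015,0,0,0,0,0],[0.01,-0.0015,0,0,0,0,0],[0.01,-0.0015,0,0,0,0,0],[0.01,-0.0015,0,0,0,0,0],[0.01,-0.0015,0,0,0,0,0],[0.01,-0.0015,0,0,0,0,0],[0.01,-0.0015,0,0,0,0,0],[0.01,-0.0015,0,0,0,0,0],[0.008,-0.001,0,0,0,0,0],[0,0,0,0,0,0,0]])

```text
t: 14.75
eef_pos: [0.4764, -0.3678, 0.1652]
tool_rot: [0.0, 0.753, 0.659, 0.0]
contact_force: [-0.8, 0.1, 0.7]
gripper_width: 0.001
grasp_force: 0.0
```

```bash
python3 -c "
from h import *
state()"
```

```text
t 14.75 p [ 0.4764 -0.3678  0.1652] yaw -7.62 tz [ 1.1e-03  2.0e-04 -1.0e+00] f [-0.8  0.1  0.7] tq [-0.05 -0.04  0.04] g 0.001 0.0
```

Request:
jog_arm(deltas=[[0.002,0,0,0,0,0,0],[0.002,0,0,0,0,0,0],[0,0,0,0,0,0,0]])

```text
t: 15.05
eef_pos: [0.4787, -0.3681, 0.1653]
tool_rot: [-0.0, 0.753, 0.658, -0.0]
contact_force: [-0.9, 0.4, -0.6]
gripper_width: 0.001
grasp_force: 0.1
```

Run:
```python
from h import *
state()
s=cam('scene')
h=cv2.cvtColor(s['img'],cv2.COLOR_RGB2HSV);m=cv2.inRange(h,(0,180,110),(5,255,255))|cv2.inRange(h,(176,180,110),(180,255,255))
m[:,300:]=0;m[:,:210]=0;m[150:]=0
q=cv2.moments(m,True);print(q['m00'],q['m10']/q['m00'],q['m01']/q['m00'])
for d in(.02,.03,.038): print(d,proj(s,[.4655+d*.991,-.3655-d*.132,.082+np.sqrt(.08**2-d*d)]))
```

```text
t 15.05 p [ 0.4787 -0.3681  0.1653] yaw -7.69 tz [-1.e-04 -0.e+00 -1.e+00] f [-0.9  0.4 -0.6] tq [ 0.04  0.05 -0.04] g 0.001 0.1
26.0 235.69230769230768 128.8846153846154
0.02 [238.84716882 125.86444383]
0.03 [236.81641622 127.59972052]
0.038 [235.22695223 129.24168794]
```

Request:
jog_arm(deltas=[[0.002,0,0,0,0,0,0],[0.002,0,0,0,0,0,0],[0,0,0,0,0,0,0]])

```text
t: 15.4
eef_pos: [0.4799, -0.3683, 0.165]
tool_rot: [-0.002, 0.753, 0.658, -0.002]
contact_force: [-9.5, 1.4, 6.3]
gripper_width: -0.001
grasp_force: 5.1
```

Request:
jog_arm(deltas=[[0.002,0,0,0,0,0,0],[0.001,0,0,0,0,0,0],[0,0,0,0,0,0,0]])

```text
t: 15.7
eef_pos: [0.4804, -0.3684, 0.1649]
tool_rot: [-0.004, 0.754, 0.657, -0.003]
contact_force: [-16.7, 2.6, 10.9]
gripper_width: 0.0
grasp_force: 9.1
```

The force rises against the end stop, so the lever is all the way over. I'll back off and retreat upwards.

Request:
jog_arm(deltas=[[-0.007,0.001,0,0,0,0,0],[-0.015,0.002,0,0,0,0,0],[-0.02,0.003,0.01,0,0,0,0],[-0.02,0.003,0.03,0,0,0,0],[0,0,0.04,0,0,0,0],[0,0,0.04,0,0,0,0],[0,0,0.02,0,0,0,0],[0,0,0,0,0,0,0],[0,0,0,0,0,0,0]])

```text
t: 16.6
eef_pos: [0.4241, -0.359, 0.3054]
tool_rot: [0.001, 0.753, 0.658, 0.0]
contact_force: [-0.5, -0.1, -1.2]
gripper_width: 0.001
grasp_force: 0.0
```

Run:
```python
from h import *
state()
s=cam('scene','s6');t=cam('top','t6')
h=cv2.cvtColor(s['img'],cv2.COLOR_RGB2HSV);m=cv2.inRange(h,(0,180,110),(5,255,255))|cv2.inRange(h,(176,180,110),(180,255,255))
m[:,300:]=0;m[:,:210]=0;m[150:]=0
q=cv2.moments(m,True);print(q['m00'],q['m10']/q['m00'],q['m01']/q['m00'])
a=cv2.imread('pics/s6.png');b=cv2.imread('pics/t6.png')
cv2.imwrite('pics/j6.png',np.hstack([cv2.resize(a[80:180,200:330],(390,300),interpolation=cv2.INTER_CUBIC),cv2.resize(b[180:280,400:530],(390,300),interpolation=cv2.INTER_CUBIC)]))
```

```text
t 16.6 p [ 0.4241 -0.359   0.3054] yaw -7.67 tz [ 1.e-03 -6.e-04 -1.e+00] f [-0.5 -0.1 -1.2] tq [ 0.02 -0.    0.01] g 0.001 0.0
25.0 235.56 129.08
```

View pics/j6.png

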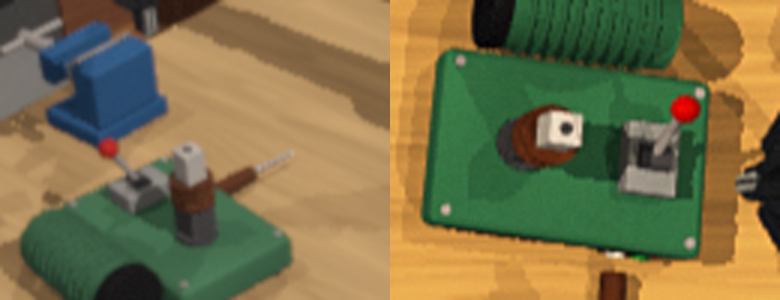

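The lever now leans towards the motor, with the red ball at scene (235.6,129.1) against a predicted (235.2,129.2) for the end stop. The head stands home, and the robot is clear of everything.

```bash
python3 -c "
from station import bot
print(bot.hand_in())"
```

```text
the job is handed in; nothing more can be done
None
```

The burnisher is pressed fully home on the drive, the lock lever is thrown over to its end stop, and the job was handed in at about 16.7 s with the arm clear; the judge's verdict was not shown.

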